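# Make up two lantern kits

## Robot

A 6-joint arm with a two-finger parallel gripper is mounted at the origin on the work surface. World frame = base frame: x ahead of the robot, y to its left, z up, the work surface at z = 0. Lengths are in m, angles in rad, forces in N, time in s.
With the tool pointing down it reaches from about 0.3 to 1 m from the base axis. Payload 5.1 kg.
Tool frame: the origin (TCP) lies on the mounting face of the last link; the fingertips stand 190 mm ahead of it and the grasp point (between the pads) lies 171 mm ahead of it (tip_reach is the distance from the TCP to the fingertips, in m); z points along the fingers, y is the line along which they close (so a half turn about z gives the same grasp; the last joint's range is limited). The gripper opens to 95 mm and grips with 3 to 60 N. Pads are 20 mm wide; open, the fingers measure 119 mm over their backs; the gripper's body (75 mm by 180 mm) begins 59 mm behind the grasp point.
Start: joints at [1.114, 0.124, 1.65, -0, 1.367, -0.083], TCP at [0.237, 0.605, 0.405] pointing down, gripper open.
Joint ranges: [-2.61, 2.61], [-1.02, 2.33], [0.03, 2.71], [-1.35, 4.49], [0.32, 2.68], [-2.91, 2.91]. Speed limits (rad/s): [2.57, 2.57, 3.14, 3.14, 3.14, 3.14].

## Interface

Orientations are given as a 3x3 rotation matrix whose columns are the frame's x, y, z axes.
In Python, from station import sense, get_image, hand_in, trace, tip_reach gives the robot as it stands. The module is installed in compiled form; this text tells all that it offers.
- The arm moves only by the shell command python3 -m creep 'ROWS' [FORCE]. ROWS is JSON, a list of rows, each a list of 7 numbers: the turn, a rotation vector about the world's x, y, z as a fraction of full scale, then the shift along the world's x, y, z as a fraction of full scale, then the opening, from -1 (shut) to 1 (fully open). In form: [[wx, wy, wz, dx, dy, dz, grip], ...]. A call has 1 to 12 rows; each row shifts and turns the commanded pose from where the row before left it; what a row does not reach is not made up. Full scale, the value 1, is 15 cm for a shift and 90 degrees for a turn. A row lasts 1/12 s, in which the tool goes at most 41.7 mm and 7.16 degrees, less where a joint would pass 70% of its speed; a pose out of reach is approached as far as the arm can. A call with a number of a shift or a turn outside -1 to 1 is refused whole. A call with a gripper value outside its range is refused whole. The fingers move at their own pace and stop on an object; FORCE is the grip in N (left out, the last holds). Time passes only in rows, so rows that do not move let the fingers close. It gives the time, the measured TCP pose, the force, the opening and the grip force at its end, in the units of the state.
- sense(): the state, without advancing time (a new reading comes with each control period).
- get_image(name): name is "scene" or "side" or "wrist"; returns a dict with "color" (480x640x3 uint8, blue, green, red), "range_z" (480x640 float32, m along the optical axis (not along the pixel's ray), 0 where there is no reading), "mtx" (3x3 intrinsics, pixels), "distortion" ([k1, k2, p1, p2, k3] as OpenCV has them; the pictures are not rectified), "rvec" (rotation vector, rad) and "tvec" (3), from world to camera coordinates, as OpenCV has them. Camera axes: x right, y down, z forward; pixel columns grow to the right and rows downward; lengths in m; the calibration is good to about 2 mm. A picture is of the moment at which its call begins.
- hand_in(): hands the job in; it is judged then, once.
Trained networks look in the newest picture that a camera, given by its name, has taken for a name from the list of things; names that differ only in an ending like _2 or _b are one class to them, and where a whole thing is asked for, a point or a joint stands for the part that bears it (a point fixed in the world has none). Each returns a list of dicts, best first, with "confidence" (0 to 1); they miss things now and then, are a little off and sometimes report something else, mostly with a low value. They report only what shows in the picture. A call takes as long as a camera call. They do not tell look-alikes from the thing itself.
- trace(camera, name): "mask" (480x640 bool, what is visible of it) and "location" ([column, row] in pixels, amid what is visible of it).
The state is a dict: "time_s": time; "joint_positions": joint angles; "dq": joint speeds; "effort": joint torques, N m; "tcp_pos": TCP position; "eef_rot": TCP orientation; "contact_force": force on the tool from outside, world axes, zero at the start; "torque": the same for the moment, N m; "width": finger opening in m; "grasp_force": force on a finger pad.
Only numpy, scipy, OpenCV 4.12 (cv2) and the standard library are available. Lean on these libraries where they do the work, as an engineer would, in place of code of your own. Each camera call takes 0.05 s, during which the arm holds its last target. There are 200 camera calls.

## Task

Make up two lantern kits from the stock on the bench: the square galvanised roof, the copper collar and the brass candle cup go in the blue tray, and the round copper roof and the galvanised collar go in the green tray. Give each part its own compartment (any one of that tray), standing upright and flat on the tray's floor, and set it down rather than dropping it. Leave the red collar and the galvanised candle cup standing where they are.

Things in the scene. Friction and masses are not known exactly. Their poses are not given: they have to be found in the camera images.
- tray_blue: blue painted kit tray with a row of three open square compartments, 80 x 80 mm inside each, 256 x 88 x 13 mm overall; floor 5 mm thick (its top is 5 mm above the origin), walls and dividers 4 mm thick with tops at 13 mm. Fixed to the bench, level. Origin at the centre of its underside; x along the row of compartments, y across it, z up. Compartment centres at x = -84, 0 and 84 mm, y = 0.
- tray_green: green painted kit tray with a row of two open square compartments, 80 x 80 mm inside each, 172 x 88 x 13 mm overall; floor 5 mm thick (its top is 5 mm above the origin), walls and dividers 4 mm thick with tops at 13 mm. Fixed to the bench, level. Origin at the centre of its underside; x along the row of compartments, y across it, z up. Compartment centres at x = -42 and 42 mm, y = 0.
- roof_square: square galvanised (grey) steel lantern roof: stepped pyramid with a 54 x 54 mm foot, narrowing to 31 mm at 34 mm height, then a square chimney 26 x 26 mm from 34 to 70 mm height by which it is gripped. Loose, standing upright; origin at the centre of its underside, z up. x and y parallel to its sides.
- roof_round: round copper (reddish) lantern roof: cone with a 54 mm diameter foot, narrowing to 28 mm at 34 mm height, then a round chimney 26 mm diameter from 34 to 70 mm height by which it is gripped. Loose, standing upright; origin at the centre of its underside, z up.
- collar_copper: copper (reddish metal) lantern collar: a plain upright tube open at both ends, 52 mm outside and 45 mm inside diameter, 44 mm high; gripped across its outside (52 mm). Loose, standing upright; origin at the centre of its underside, z up.
- collar_zinc: galvanised (grey metal) steel lantern collar: a plain upright tube open at both ends, 52 mm outside and 45 mm inside diameter, 44 mm high; gripped across its outside (52 mm). Loose, standing upright; origin at the centre of its underside, z up.
- candle_brass: brass (yellow metal) candle cup: a round dish 56 mm across and 6 mm thick with an upright round holder in its middle, 26 mm diameter, from 6 mm up to 44 mm height (its top shows a dark round hole); gripped by the holder. Loose, standing upright; origin at the centre of its underside, z up.
- collar_red: spare, to be left alone: red painted lantern collar: a plain upright tube open at both ends, 52 mm outside and 45 mm inside diameter, 44 mm high; gripped across its outside (52 mm). Loose, standing upright; origin at the centre of its underside, z up.
- candle_zinc: spare, to be left alone: galvanised (grey metal) steel candle cup: a round dish 56 mm across and 6 mm thick with an upright round holder in its middle, 26 mm diameter, from 6 mm up to 44 mm height (its top shows a dark round hole); gripped by the holder. Loose, standing upright; origin at the centre of its underside, z up.
Mind the look-alikes: they are no part of the job. What is shaped like the collar_copper but pink or turquoise is not meant.

How it is judged:
By the outcome, as a careful person would: the job done as asked, in the order asked, and still so for the second after the job is handed in, with the robot touching nothing.
It also fails if it takes over 120 s, if anything falls off the work surface, if the arm or the gripper's body presses on something with over 40 N, if the wrist force passes 120 N, or if a joint passes its speed limit or range.

## Working session

There is one attempt and no reset: what is moved stays moved. The work goes in short steps, Python scripts to look and compute and a shell command to move; the robot and the scene stay as the last step left them, time stands still between calls to the robot, and variables do not carry over. Pictures are saved under pics/ and viewed, at most 14 in all, crops included, and the job is handed in when it is done.

```bash
mkdir -p pics
cat > h.py <<'E'
import numpy as np, cv2, sys
from station import sense, get_image, hand_in, trace
def cloud(im):
    z=im["range_z"]; v,u=np.mgrid[0:480,0:640]
    p=cv2.undistortPoints(np.stack([u,v],-1).reshape(-1,1,2).astype(np.float64),im["mtx"],im["distortion"]).reshape(480,640,2)
    c=np.dstack([p*z[...,None],z]); R=cv2.Rodrigues(np.array(im["rvec"]))[0]
    w=(c-np.array(im["tvec"]).reshape(3))@R
    w[z<=0]=np.nan
    return w
E
python3 - <<'E'
from h import *
s=sense(); print({k:np.round(v,3).tolist() for k,v in s.items()})
names="tray_blue tray_green roof_square roof_round collar_copper collar_zinc candle_brass collar_red candle_zinc".split()
for c in ["scene","side"]:
    im=get_image(c); cv2.imwrite(f"pics/{c}0.png",im["color"]); w=cloud(im); np.save(c+"0.npy",w)
    for n in names:
        for r in trace(c,n)[:4]:
            m=r["mask"]; p=w[m]; p=p[~np.isnan(p[:,0])]
            if len(p)==0: continue
            t=p[p[:,2]>np.percentile(p[:,2],97)-.004]
            (cx,cy),(a,b),ang=cv2.minAreaRect(t[:,:2].astype(np.float32))
            print(c,n,round(r["confidence"],2),np.round(r["location"]).tolist(),"top z%.3f"%np.percentile(p[:,2],97),"rect",np.round([cx,cy,a,b,ang],3).tolist(),"bgr",np.median(im["color"][m],0).tolist())
E
```

```text
{'time_s': 0.0, 'joint_positions': [1.114, 0.124, 1.652, -0.0, 1.367, -0.083], 'dq': [0.0, -0.001, -0.001, 0.001, -0.0, -0.001], 'effort': [-0.001, -41.76, -35.992, 0.077, 0.049, -0.0], 'tcp_pos': [0.237, 0.605, 0.403], 'eef_rot': [[-0.931, 0.365, -0.001], [0.365, 0.931, -0.002], [0.0, -0.002, -1.0]], 'contact_force': [0.073, -0.128, -0.026], 'torque': [-0.012, -0.044, 0.013], 'grasp_force': 0.0, 'width': 0.095}
scene tray_blue 0.86 [234.0, 378.0] top z0.014 rect [0.503, -0.303, 0.257, 0.091, 8.629] bgr [197.0, 143.0, 91.0]
scene tray_blue 0.18 [389.0, 284.0] top z0.044 rect [0.669, -0.009, 0.048, 0.052, 21.426] bgr [52.0, 65.0, 155.0]
scene tray_green 0.66 [385.0, 163.0] top z0.013 rect [0.529, 0.304, 0.093, 0.174, 76.706] bgr [130.0, 162.0, 112.0]
scene roof_square 0.7 [407.0, 239.0] top z0.071 rect [0.66, 0.112, 0.027, 0.027, 68.261] bgr [177.5, 184.0, 189.5]
scene roof_round 0.84 [337.0, 268.0] top z0.071 rect [0.57, -0.011, 0.024, 0.023, 79.967] bgr [82.0, 112.0, 164.0]
scene collar_copper 0.92 [430.0, 204.0] top z0.044 rect [0.676, 0.215, 0.052, 0.051, 66.413] bgr [129.0, 116.0
[... 1736 characters left out ...]
, 182.0]
side collar_zinc 0.85 [303.0, 201.0] top z0.043 rect [0.562, -0.116, 0.05, 0.052, 40.579] bgr [149.0, 161.0, 167.0]
side candle_brass 0.84 [350.0, 248.0] top z0.044 rect [0.458, 0.001, 0.025, 0.025, 82.158] bgr [70.0, 155.0, 203.0]
side candle_brass 0.47 [286.0, 240.0] top z0.070 rect [0.57, -0.005, 0.024, 0.026, 47.618] bgr [74.0, 113.0, 190.0]
side collar_red 0.7 [236.0, 230.0] top z0.043 rect [0.668, -0.004, 0.051, 0.053, 19.611] bgr [34.0, 42.0, 168.0]
side candle_zinc 0.72 [234.0, 228.0] top z0.043 rect [0.668, -0.004, 0.051, 0.053, 19.611] bgr [35.0, 42.0, 167.0]
side candle_zinc 0.69 [355.0, 216.0] top z0.043 rect [0.466, -0.103, 0.024, 0.025, 2.301] bgr [158.0, 171.0, 177.0]
```

View pics/scene0.png

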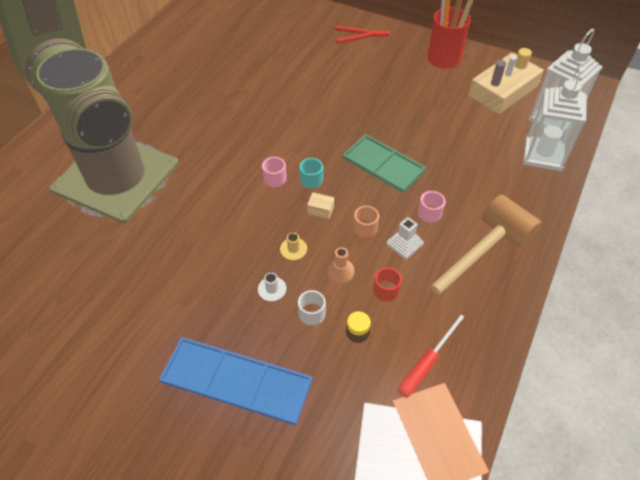

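The scene shows the copper collar at (367,221), pink and turquoise decoys at (274,171), (432,206) and (311,174), and the square roof at (407,238). The round roof is at (341,265), zinc collar (312,307), brass cup (293,247), blue tray (234,378) and green tray (385,163). This matches the network positions.

```bash
python3 -m creep '[[0,0,0,0.15,-0.18,0,1],[0,0,0,0.16,-0.18,0,1],[0,0,0,0.16,-0.18,0,1],[0,0,0,0.16,-0.18,0,1],[0,0,0,0.16,-0.18,0,1],[0,0,0,0.16,-0.18,0,1],[0,0,0,0.16,-0.18,0,1],[0,0,0,0.16,-0.18,0,1],[0,0,0,0.16,-0.18,0,1],[0,0,0,0.16,-0.18,0,1],[0,0,0,0.16,-0.18,0,1],[0,0,0,0.16,-0.18,0,1]]' 30
python3 -m creep '[[0,0,0,0.16,-0.18,-0.1,1],[0,0,0,0.16,-0.18,-0.1,0.5],[0,0,0,0.16,-0.18,-0.1,0.5],[0,0,0,0.16,-0.18,-0.1,0.3],[0,0,0,0.16,-0.18,-0.1,0.3],[0,0,0,0.11,-0.18,-0.1,0.3],[0,0,0,0,0,0,0.3],[0,0,0,0,0,0,0.3]]'
```

```text
time_s: 2.0
tcp_pos: [0.5248, 0.2795, 0.405]
eef_rot: [[-0.931, 0.365, 0.001], [0.365, 0.931, 0.0], [-0.0, 0.0, -1.0]]
contact_force: [0.1, -0.0, 0.1]
width: 0.0952
grasp_force: 0.0
time_s: 2.67
tcp_pos: [0.6607, 0.1175, 0.313]
eef_rot: [[-0.93, 0.368, -0.003], [0.368, 0.93, -0.0], [0.003, -0.001, -1.0]]
contact_force: [0.1, 0.1, -0.5]
width: 0.0623
grasp_force: 0.0
```

Run:
```python
from h import *
im=get_image("wrist"); cv2.imwrite("pics/w1.png",im["color"]); w=cloud(im)
for n in ["roof_square","collar_copper","roof_round"]:
    for r in trace("wrist",n)[:2]:
        m=r["mask"]; p=w[m]; p=p[~np.isnan(p[:,0])]
        if len(p)==0: continue
        t=p[p[:,2]>np.percentile(p[:,2],97)-.004]
        print(n,round(r["confidence"],2),np.round(r["location"]),np.percentile(p[:,2],97),cv2.minAreaRect(t[:,:2].astype(np.float32)))
s=sense(); print(s["tcp_pos"],s["eef_rot"],s["width"])
```

```text
roof_square 0.86 [317. 239.] 0.0711077646636287 ((0.6592432260513306, 0.11552251875400543), (0.02606528252363205, 0.026221495121717453), 71.05570983886719)
collar_copper 0.9 [483. 217.] 0.04462680997249177 ((0.6764242053031921, 0.21852701902389526), (0.05147712305188179, 0.05069299787282944), 33.41838836669922)
collar_copper 0.74 [244. 103.] 0.04477938187514174 ((0.5677304863929749, 0.11930534988641739), (0.051338229328393936, 0.05064490810036659), 24.63045883178711)
roof_round 0.8 [ 98. 187.] 0.07094143110612908 ((0.569386899471283, -0.007272463291883469), (0.025562910363078117, 0.025815829634666443), 50.815425872802734)
[0.66007421 0.12027371 0.31594059] [[-9.31460508e-01  3.63839085e-01  1.56303323e-03]
 [ 3.63840048e-01  9.31461368e-01  3.73767905e-04]
 [-1.31991370e-03  9.16844128e-04 -9.99998709e-01]] 0.062006045895489206
```

```bash
python3 -m creep '[[0,0,0,0,-0.027,-0.12,0.3],[0,0,0,0,0,-0.12,0.3],[0,0,0,0,0,-0.12,0.3],[0,0,0,0,0,-0.12,0.3],[0,0,0,0,0,-0.107,0.3],[0,0,0,0,0,0,0.3],[0,0,0,0,0,0,-1],[0,0,0,0,0,0,-1],[0,0,0,0,0,0,-1],[0,0,0,0,0,0,-1],[0,0,0,0,0,0,-1],[0,0,0,0,0,0,-1]]' 30
python3 -m creep '[[0,0,0,0,0,0,-1],[0,0,0,0,0,0,-1],[0,0,0,0,0,0.05,-1],[0,0,0,0,0,0.1,-1],[0,0,0,0,0,0.15,-1],[0,0,0,0,0,0.2,-1],[0,0,0,0,0,0.2,-1],[0,0,0,0,0,0,-1]]'
python3 - <<'E'
from h import *
for nm,c,a,xs in [("blue",(.503,-.301),8.3,(-.084,0,.084)),("green",(.5295,.306),-13.2,(-.042,.042))]:
    a=np.radians(a); print(nm,[np.round([c[0]+x*np.cos(a),c[1]+x*np.sin(a)],4).tolist() for x in xs])
E
```

```text
time_s: 3.87
tcp_pos: [0.6606, 0.115, 0.2276]
eef_rot: [[-0.931, 0.365, 0.001], [0.365, 0.931, 0.0], [-0.001, 0.0, -1.0]]
contact_force: [-0.5, -0.6, -0.8]
width: 0.0277
grasp_force: 0.1
time_s: 4.53
tcp_pos: [0.6622, 0.1153, 0.3412]
eef_rot: [[-0.931, 0.365, 0.014], [0.365, 0.931, 0.001], [-0.012, 0.006, -1.0]]
contact_force: [1.7, 0.7, 0.9]
width: 0.0262
grasp_force: 29.7
blue [[0.4199, -0.3131], [0.503, -0.301], [0.5861, -0.2889]]
green [[0.4886, 0.3156], [0.5704, 0.2964]]
```

```bash
python3 -m creep '[[0,0,0.04,-0.041,-0.224,0,-1],[0,0,0.04,-0.041,-0.224,0,-1],[0,0,0.04,-0.041,-0.224,0,-1],[0,0,0.04,-0.041,-0.224,0,-1],[0,0,0.04,-0.041,-0.224,0,-1],[0,0,0.04,-0.041,-0.224,0,-1],[0,0,0.04,-0.041,-0.224,0,-1],[0,0,0.04,-0.041,-0.224,0,-1],[0,0,0,-0.041,-0.224,0,-1],[0,0,0,-0.041,-0.224,0,-1],[0,0,0,-0.041,-0.224,0,-1],[0,0,0,-0.041,-0.224,0,-1]]'
python3 -m creep '[[0,0,0,0,0,0,-1],[0,0,0,0,0,-0.1,-1],[0,0,0,0,0,-0.15,-1],[0,0,0,0,0,-0.15,-1],[0,0,0,0,0,-0.12,-1],[0,0,0,0,0,-0.06,-1],[0,0,0,0,0,-0.03,-1],[0,0,0,0,0,0,-1],[0,0,0,0,0,0,-1],[0,0,0,0,0,0,-1]]'
```

```text
time_s: 5.53
tcp_pos: [0.5859, -0.2897, 0.3319]
eef_rot: [[-0.992, -0.128, 0.0], [-0.128, 0.992, 0.0], [-0.0, -0.0, -1.0]]
contact_force: [0.3, 0.3, 0.1]
width: 0.0257
grasp_force: 29.7
time_s: 6.37
tcp_pos: [0.5872, -0.2882, 0.2418]
eef_rot: [[-0.992, -0.129, 0.002], [-0.129, 0.992, -0.001], [-0.002, -0.002, -1.0]]
contact_force: [-0.7, -0.5, -2.3]
width: 0.0259
grasp_force: 29.7
```

Run:
```python
from h import *
im=get_image("scene"); cv2.imwrite("pics/s2.png",cv2.resize(im["color"][280:480,120:400],None,fx=2.5,fy=2.5))
print(sense()["tcp_pos"],sense()["contact_force"])
```

```text
[ 0.58720625 -0.28831362  0.24192918] [ 0.18754703 -0.09646228 -0.20912808]
```

View pics/s2.png

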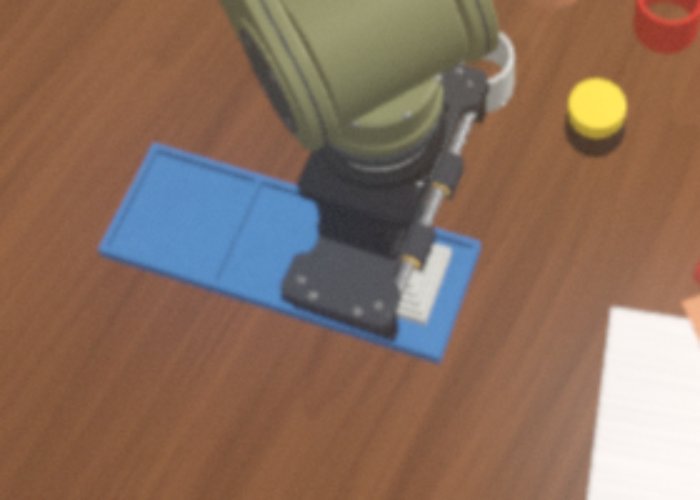

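The square roof hangs just above the right-hand compartment (crop (430,285)), aligned with it. I'll set it down gently.

```bash
python3 -m creep '[[0,0,0,0,0,-0.013,-1],[0,0,0,0,0,-0.013,-1],[0,0,0,0,0,-0.013,-1],[0,0,0,0,0,0,-1],[0,0,0,0,0,0,-1]]'
python3 -m creep '[[0,0,0,0,0,-0.01,-1],[0,0,0,0,0,0,-1],[0,0,0,0,0,0,-1]]'
python3 -m creep '[[0,0,0,0,0,-0.007,-1],[0,0,0,0,0,0,-1],[0,0,0,0,0,0,-1]]'
```

```text
time_s: 6.83
tcp_pos: [0.5864, -0.2882, 0.2341]
eef_rot: [[-0.992, -0.128, -0.0], [-0.128, 0.992, 0.0], [0.0, 0.0, -1.0]]
contact_force: [-0.3, -0.1, -0.7]
width: 0.0261
grasp_force: 29.7
time_s: 7.08
tcp_pos: [0.5865, -0.2881, 0.2327]
eef_rot: [[-0.992, -0.128, -0.0], [-0.128, 0.992, 0.0], [0.0, 0.0, -1.0]]
contact_force: [0.2, -0.6, -1.7]
width: 0.0263
grasp_force: 29.7
time_s: 7.33
tcp_pos: [0.5867, -0.2882, 0.2325]
eef_rot: [[-0.992, -0.129, 0.0], [-0.129, 0.992, -0.0], [-0.0, -0.0, -1.0]]
contact_force: [-2.0, 1.0, 4.2]
width: 0.0261
grasp_force: 29.7
```

```bash
python3 -m creep '[[0,0,0,0,0,0,0],[0,0,0,0,0,0,0],[0,0,0,0,0,0,0],[0,0,0,0,0,0,0],[0,0,0,0,0,0,0],[0,0,0,0,0,0.1,0],[0,0,0,0,0,0.15,0],[0,0,0,0,0,0.15,0.5],[0,0,0,0,0,0.15,0.6],[0,0,0,0,0,0.117,0.8],[0,0,0,0,0,0,0.8]]'
python3 -m creep '[[0,0,0,-0.01,0.226,0,0.8],[0,0,0,-0.01,0.226,0,0.8],[0,0,0,-0.01,0.226,0,0.8],[0,0,0,-0.01,0.226,0,0.8],[0,0,0,-0.01,0.226,0,0.8],[0,0,0,-0.01,0.226,0,0.8],[0,0,0,-0.01,0.226,0,0.8],[0,0,0,-0.01,0.226,0,0.8],[0,0,0,-0.01,0.226,0,0.8],[0,0,0,-0.01,0.226,0,0.8],[0,0,0,-0.01,0.226,0,0.8],[0,0,0,-0.01,0.226,0,0.8]]'
python3 - <<'E'
from h import *
sc=get_image("scene"); w=cloud(sc)
r=trace("scene","roof_square")[0]; p=w[r["mask"]]; p=p[~np.isnan(p[:,0])]
t=p[p[:,2]>np.percentile(p[:,2],97)-.004]
print(np.percentile(p[:,2],97),cv2.minAreaRect(t[:,:2].astype(np.float32)))
print(sense()["tcp_pos"],sense()["width"])
cv2.imwrite("pics/w3.png",np.hstack([cv2.resize(get_image("wrist")["color"],(400,300)),cv2.resize(sc["color"],(400,300))]))
E
```

```text
time_s: 8.25
tcp_pos: [0.5877, -0.2888, 0.3386]
eef_rot: [[-0.992, -0.129, 0.009], [-0.129, 0.992, -0.005], [-0.008, -0.006, -1.0]]
contact_force: [0.1, -0.5, 1.1]
width: 0.0691
grasp_force: 0.0
time_s: 9.25
tcp_pos: [0.5679, 0.1203, 0.3313]
eef_rot: [[-0.992, -0.129, -0.001], [-0.129, 0.992, -0.0], [0.001, -0.0, -1.0]]
contact_force: [0.3, 0.6, -0.3]
width: 0.0862
grasp_force: 0.0
0.07699671508594469 ((0.5861365795135498, -0.2905556857585907), (0.026016052812337875, 0.025274867191910744), 8.116830825805664)
[0.56775657 0.12235714 0.33126987] 0.08569977468261852
```

View pics/w3.png

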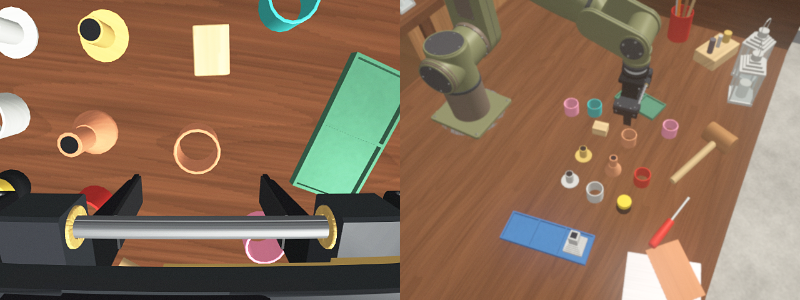

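The square roof stands in the right compartment of the blue tray. The copper collar is centred below the gripper (wrist picture, (197,150)).

```bash
python3 -m creep '[[0,0,0,0,0,-0.1,0.8],[0,0,0,0,0,-0.15,0.8],[0,0,0,0,0,-0.15,0.8],[0,0,0,0,0,-0.15,0.8],[0,0,0,0,0,-0.15,0.8],[0,0,0,0,0,-0.1,0.8],[0,0,0,0,0,-0.053,0.8],[0,0,0,0,0,0,0.8],[0,0,0,0,0,0,-0.2],[0,0,0,0,0,0,-0.2],[0,0,0,0,0,0,-0.2],[0,0,0,0,0,0,-0.2]]' 30
python3 -m creep '[[0,0,0,0,0,0,-0.2],[0,0,0,0,0,0,-0.2],[0,0,0,0,0,0,-0.2],[0,0,0,0,0,0,-0.2]]'
```

```text
time_s: 10.4
tcp_pos: [0.5691, 0.1186, 0.2053]
eef_rot: [[-0.992, -0.128, 0.002], [-0.128, 0.992, 0.0], [-0.002, -0.0, -1.0]]
contact_force: [0.7, 0.0, 0.2]
width: 0.0644
grasp_force: 0.0
time_s: 10.73
tcp_pos: [0.5688, 0.1187, 0.2046]
eef_rot: [[-0.992, -0.129, 0.001], [-0.129, 0.992, 0.0], [-0.001, -0.0, -1.0]]
contact_force: [-1.1, -0.2, 4.2]
width: 0.0514
grasp_force: 30.0
```

```bash
python3 -m creep '[[0,0,0,0,0,0.05,-0.2],[0,0,0,0,0,0.15,-0.2],[0,0,0,0,0,0.2,-0.2],[0,0,0,0,0,0.2,-0.2],[0,0,0,0,0,0.15,-0.2],[0,0,0,0,0,0.05,-0.2],[0,0,0,0,0,0,-0.2],[0,0,0,0,0,0,-0.2]]'
python3 -m creep '[[0,0,0,-0.036,-0.233,0,-0.2],[0,0,0,-0.036,-0.233,0,-0.2],[0,0,0,-0.036,-0.233,0,-0.2],[0,0,0,-0.036,-0.233,0,-0.2],[0,0,0,-0.036,-0.233,0,-0.2],[0,0,0,-0.036,-0.233,0,-0.2],[0,0,0,-0.036,-0.233,0,-0.2],[0,0,0,-0.036,-0.233,0,-0.2],[0,0,0,-0.036,-0.233,0,-0.2],[0,0,0,-0.036,-0.233,0,-0.2],[0,0,0,-0.036,-0.233,0,-0.2],[0,0,0,-0.036,-0.233,0,-0.2]]'
python3 -m creep '[[0,0,0,0,0,0,-0.2],[0,0,0,0,0,-0.1,-0.2],[0,0,0,0,0,-0.15,-0.2],[0,0,0,0,0,-0.15,-0.2],[0,0,0,0,0,-0.15,-0.2],[0,0,0,0,0,-0.1,-0.2],[0,0,0,0,0,-0.05,-0.2],[0,0,0,0,0,-0.02,-0.2],[0,0,0,0,0,0,-0.2],[0,0,0,0,0,0,-0.2],[0,0,0,0,0,0,-0.2]]'
```

```text
time_s: 11.4
tcp_pos: [0.5682, 0.1186, 0.3231]
eef_rot: [[-0.992, -0.129, -0.001], [-0.129, 0.992, -0.0], [0.001, 0.0, -1.0]]
contact_force: [-1.1, -0.1, -1.7]
width: 0.0506
grasp_force: 30.0
time_s: 12.4
tcp_pos: [0.5025, -0.302, 0.3206]
eef_rot: [[-0.992, -0.128, -0.004], [-0.128, 0.992, 0.003], [0.004, 0.004, -1.0]]
contact_force: [0.1, -0.4, -0.4]
width: 0.0513
grasp_force: 30.0
time_s: 13.32
tcp_pos: [0.5043, -0.301, 0.2171]
eef_rot: [[-0.992, -0.129, 0.002], [-0.129, 0.992, -0.001], [-0.002, -0.001, -1.0]]
contact_force: [-1.2, -0.1, -0.5]
width: 0.0513
grasp_force: 30.0
```

```bash
python3 -m creep '[[0,0,0,0,0,-0.013,-0.2],[0,0,0,0,0,-0.013,-0.2],[0,0,0,0,0,-0.008,-0.2],[0,0,0,0,0,0,-0.2],[0,0,0,0,0,0,-0.2]]'
python3 -m creep '[[0,0,0,0,0,-0.01,-0.2],[0,0,0,0,0,0,-0.2],[0,0,0,0,0,0,-0.2]]'
python3 -m creep '[[0,0,0,0,0,-0.007,-0.2],[0,0,0,0,0,0,-0.2],[0,0,0,0,0,0,-0.2]]'
```

```text
time_s: 13.73
tcp_pos: [0.5037, -0.3007, 0.2108]
eef_rot: [[-0.992, -0.128, -0.0], [-0.128, 0.992, 0.0], [0.0, 0.0, -1.0]]
contact_force: [0.1, -0.4, -1.1]
width: 0.0508
grasp_force: 30.0
time_s: 13.98
tcp_pos: [0.5039, -0.3009, 0.2096]
eef_rot: [[-0.992, -0.128, 0.001], [-0.128, 0.992, -0.0], [-0.0, -0.001, -1.0]]
contact_force: [0.3, 0.1, 0.7]
width: 0.0512
grasp_force: 30.0
time_s: 14.23
tcp_pos: [0.504, -0.3009, 0.2096]
eef_rot: [[-0.992, -0.129, 0.0], [-0.129, 0.992, -0.0], [-0.0, -0.0, -1.0]]
contact_force: [-3.5, 3.2, 6.7]
width: 0.0509
grasp_force: 30.0
```

```bash
python3 -m creep '[[0,0,0,0,0,0,0.6],[0,0,0,0,0,0,0.6],[0,0,0,0,0,0,0.6],[0,0,0,0,0,0,0.6],[0,0,0,0,0,0,0.6],[0,0,0,0,0,0.1,0.6],[0,0,0,0,0,0.15,0.6],[0,0,0,0,0,0.2,0.6],[0,0,0,0,0,0.2,0.6],[0,0,0,0,0,0.15,0.6],[0,0,0,0,0,0,0.6]]'
python3 -m creep '[[0,0,0,-0.03,0.2,0,0.3],[0,0,0,-0.03,0.2,0,0.3],[0,0,0,-0.03,0.2,0,0.3],[0,0,0,-0.03,0.2,0,0.3],[0,0,0,-0.03,0.2,0,0.3],[0,0,0,-0.03,0.2,0,0.3],[0,0,0,-0.03,0.2,0,0.3],[0,0,0,-0.03,0.2,0,0.3],[0,0,0,-0.03,0.2,0,0.3],[0,0,0,-0.03,0.193,0,0.3],[0,0,0,0,0,0,0.3],[0,0,0,0,0,0,0.3]]'
python3 - <<'E'
from h import *
for c,ns in [("scene",["collar_copper","candle_brass"]),("wrist",["candle_brass"])]:
  w=cloud(get_image(c))
  for n in ns:
    for r in trace(c,n)[:5]:
      p=w[r["mask"]]; p=p[~np.isnan(p[:,0])]
      if len(p)==0: continue
      t=p[p[:,2]>np.percentile(p[:,2],97)-.004]
      print(c,n,round(np.percentile(p[:,2],97),3),np.round(cv2.minAreaRect(t[:,:2].astype(np.float32))[0],4))
print(sense()["tcp_pos"],sense()["width"])
E
```

```text
time_s: 15.15
tcp_pos: [0.5051, -0.3017, 0.3347]
eef_rot: [[-0.992, -0.129, 0.008], [-0.129, 0.992, -0.006], [-0.008, -0.007, -1.0]]
contact_force: [0.2, -1.2, 0.3]
width: 0.0763
grasp_force: 0.0
time_s: 16.15
tcp_pos: [0.4583, -0.0008, 0.3275]
eef_rot: [[-0.991, -0.131, -0.001], [-0.131, 0.991, -0.0], [0.001, -0.0, -1.0]]
contact_force: [0.2, -0.1, 0.2]
width: 0.0618
grasp_force: 0.0
scene collar_copper 0.051 [ 0.5034 -0.3022]
scene collar_copper 0.045 [0.4418 0.1187]
scene collar_copper 0.044 [0.6766 0.2139]
scene candle_brass 0.046 [ 0.4589 -0.0043]
wrist candle_brass 0.045 [ 0.4577 -0.0006]
[ 0.45895104 -0.00274597  0.32805779] 0.06186902380415055
```

```bash
python3 -m creep '[[0,0,0,0,0,-0.1,0.3],[0,0,0,0,0,-0.15,0.3],[0,0,0,0,0,-0.15,0.3],[0,0,0,0,0,-0.15,0.3],[0,0,0,0,0,-0.15,0.3],[0,0,0,0,0,-0.1,0.3],[0,0,0,0,0,-0.04,0.3],[0,0,0,0,0,0,0.3],[0,0,0,0,0,0,-1],[0,0,0,0,0,0,-1],[0,0,0,0,0,0,-1],[0,0,0,0,0,0,-1]]' 30
python3 -m creep '[[0,0,0,0,0,0,-1],[0,0,0,0,0,0,-1],[0,0,0,0,0,0,-1],[0,0,0,0,0,0,-1]]'
```

```text
time_s: 17.4
tcp_pos: [0.4593, -0.0019, 0.2035]
eef_rot: [[-0.992, -0.128, 0.002], [-0.128, 0.992, -0.0], [-0.002, -0.001, -1.0]]
contact_force: [-0.4, 0.0, 0.0]
width: 0.0409
grasp_force: 0.0
time_s: 17.73
tcp_pos: [0.459, -0.0018, 0.2027]
eef_rot: [[-0.992, -0.129, 0.001], [-0.129, 0.992, -0.0], [-0.001, -0.0, -1.0]]
contact_force: [-1.6, 1.4, 2.6]
width: 0.0255
grasp_force: 30.0
```

```bash
python3 -m creep '[[0,0,0,0,0,0.05,-1],[0,0,0,0,0,0.15,-1],[0,0,0,0,0,0.2,-1],[0,0,0,0,0,0.2,-1],[0,0,0,0,0,0.15,-1],[0,0,0,0,0,0.05,-1],[0,0,0,0,0,0,-1],[0,0,0,0,0,0,-1]]'
python3 -m creep '[[0,0,0,-0.026,-0.207,0,-1],[0,0,0,-0.026,-0.207,0,-1],[0,0,0,-0.026,-0.207,0,-1],[0,0,0,-0.026,-0.207,0,-1],[0,0,0,-0.026,-0.207,0,-1],[0,0,0,-0.026,-0.207,0,-1],[0,0,0,-0.026,-0.207,0,-1],[0,0,0,-0.026,-0.207,0,-1],[0,0,0,-0.026,-0.207,0,-1],[0,0,0,-0.026,-0.207,0,-1],[0,0,0,0,0,0,-1],[0,0,0,0,0,0,-1]]'
python3 -m creep '[[0,0,0,0,0,-0.1,-1],[0,0,0,0,0,-0.15,-1],[0,0,0,0,0,-0.15,-1],[0,0,0,0,0,-0.15,-1],[0,0,0,0,0,-0.1,-1],[0,0,0,0,0,-0.05,-1],[0,0,0,0,0,-0.02,-1],[0,0,0,0,0,0,-1],[0,0,0,0,0,0,-1],[0,0,0,0,0,0,-1]]'
```

```text
time_s: 18.4
tcp_pos: [0.4584, -0.0018, 0.3215]
eef_rot: [[-0.992, -0.129, -0.001], [-0.129, 0.992, 0.0], [0.001, 0.0, -1.0]]
contact_force: [-0.4, -0.3, -1.6]
width: 0.0253
grasp_force: 30.0
time_s: 19.4
tcp_pos: [0.4189, -0.313, 0.3194]
eef_rot: [[-0.992, -0.126, -0.004], [-0.126, 0.992, 0.004], [0.003, 0.004, -1.0]]
contact_force: [0.8, 1.0, -1.0]
width: 0.0251
grasp_force: 30.0
time_s: 20.23
tcp_pos: [0.4203, -0.3125, 0.2155]
eef_rot: [[-0.992, -0.129, 0.002], [-0.129, 0.992, -0.001], [-0.001, -0.002, -1.0]]
contact_force: [-0.4, -0.7, -1.2]
width: 0.0256
grasp_force: 30.0
```

```bash
python3 -m creep '[[0,0,0,0,0,-0.013,-1],[0,0,0,0,0,-0.013,-1],[0,0,0,0,0,-0.01,-1],[0,0,0,0,0,0,-1],[0,0,0,0,0,0,-1]]'
python3 -m creep '[[0,0,0,0,0,-0.01,-1],[0,0,0,0,0,0,-1],[0,0,0,0,0,0,-1]]'
python3 -m creep '[[0,0,0,0,0,-0.007,-1],[0,0,0,0,0,0,-1],[0,0,0,0,0,0,-1]]'
```

```text
time_s: 20.65
tcp_pos: [0.4197, -0.3123, 0.2088]
eef_rot: [[-0.992, -0.128, -0.0], [-0.128, 0.992, 0.0], [0.0, 0.0, -1.0]]
contact_force: [0.2, 0.2, -1.1]
width: 0.0256
grasp_force: 30.0
time_s: 20.9
tcp_pos: [0.4199, -0.3125, 0.2078]
eef_rot: [[-0.992, -0.129, 0.0], [-0.129, 0.992, -0.0], [-0.0, -0.0, -1.0]]
contact_force: [-0.2, -0.3, 1.7]
width: 0.0255
grasp_force: 30.0
time_s: 21.15
tcp_pos: [0.42, -0.3126, 0.2077]
eef_rot: [[-0.992, -0.129, -0.0], [-0.129, 0.992, -0.0], [0.0, 0.0, -1.0]]
contact_force: [-3.0, 2.1, 8.3]
width: 0.0258
grasp_force: 30.0
```

```bash
python3 -m creep '[[0,0,0,0,0,0,0.1],[0,0,0,0,0,0,0.1],[0,0,0,0,0,0,0.1],[0,0,0,0,0,0,0.1],[0,0,0,0,0,0,0.1],[0,0,0,0,0,0.1,0.1],[0,0,0,0,0,0.18,0.1],[0,0,0,0,0,0.2,0.3],[0,0,0,0,0,0.2,0.3],[0,0,0,0,0,0.2,0.3],[0,0,0,0,0,0,0.3]]'
python3 -m creep '[[0,0,0,0.091,0.185,0,0.3],[0,0,0,0.091,0.185,0,0.3],[0,0,0,0.091,0.185,0,0.3],[0,0,0,0.091,0.185,0,0.3],[0,0,0,0.091,0.185,0,0.3],[0,0,0,0.091,0.185,0,0.3],[0,0,0,0.091,0.185,0,0.3],[0,0,0,0.091,0.185,0,0.3],[0,0,0,0.091,0.185,0,0.3],[0,0,0,0.091,0.185,0,0.3],[0,0,0,0.09,0.187,0,0.3],[0,0,0,0,0,0,0.3]]'
python3 - <<'E'
from h import *
sc=get_image("scene")
for c,ns in [("scene",["candle_brass","roof_round","collar_zinc"]),("wrist",["roof_round","collar_zinc"])]:
  w=cloud(get_image(c))
  for n in ns:
    for r in trace(c,n)[:1]:
      p=w[r["mask"]]; p=p[~np.isnan(p[:,0])]
      if len(p)==0: continue
      t=p[p[:,2]>np.percentile(p[:,2],97)-.004]
      print(c,n,round(np.percentile(p[:,2],97),3),np.round(cv2.minAreaRect(t[:,:2].astype(np.float32))[0],4))
print(sense()["tcp_pos"],sense()["width"])
cv2.imwrite("pics/s4.png",cv2.resize(sc["color"][140:440,140:540],None,fx=2,fy=2))
E
```

```text
time_s: 22.07
tcp_pos: [0.4212, -0.3135, 0.3457]
eef_rot: [[-0.992, -0.129, 0.009], [-0.129, 0.992, -0.008], [-0.008, -0.009, -1.0]]
contact_force: [1.1, -0.5, 0.9]
width: 0.0612
grasp_force: 0.0
time_s: 23.07
tcp_pos: [0.571, -0.0031, 0.3378]
eef_rot: [[-0.991, -0.133, 0.0], [-0.133, 0.991, 0.002], [-0.001, 0.002, -1.0]]
contact_force: [-0.4, 0.3, 0.5]
width: 0.0618
grasp_force: 0.0
scene candle_brass 0.051 [ 0.4182 -0.3141]
scene roof_round 0.072 [ 0.5705 -0.0128]
scene collar_zinc 0.045 [ 0.5608 -0.1217]
wrist roof_round 0.071 [ 0.5693 -0.0075]
wrist collar_zinc 0.044 [ 0.5604 -0.1181]
[ 0.56945781 -0.00777114  0.33828731] 0.06194146467413384
```

View pics/s4.png

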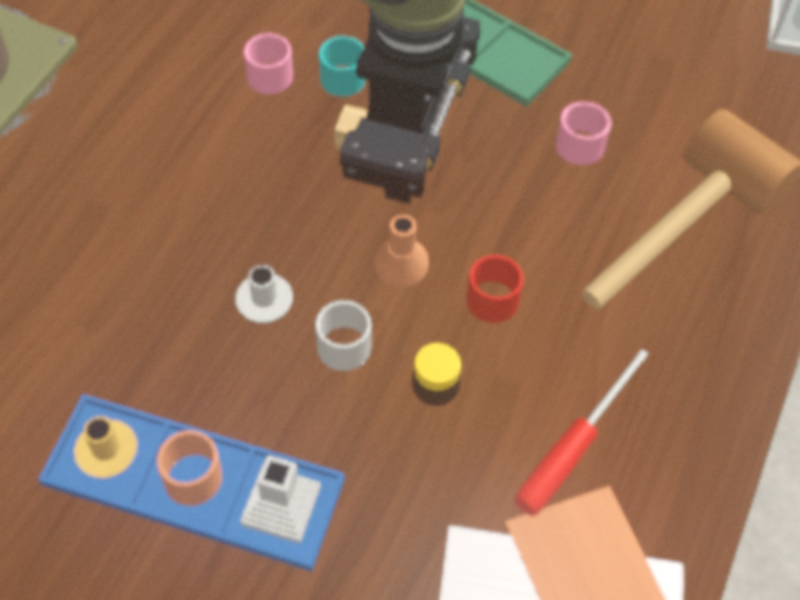

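The blue kit is complete, with the cup at (105,445), collar (190,467) and square roof (280,495) in the crop. Next is the round roof.

```bash
python3 -m creep '[[0,0,0,0,0,-0.1,0.3],[0,0,0,0,0,-0.15,0.3],[0,0,0,0,0,-0.15,0.3],[0,0,0,0,0,-0.15,0.3],[0,0,0,0,0,-0.12,0.3],[0,0,0,0,0,-0.07,0.3],[0,0,0,0,0,0,0.3],[0,0,0,0,0,0,0.3],[0,0,0,0,0,0,-1],[0,0,0,0,0,0,-1],[0,0,0,0,0,0,-1],[0,0,0,0,0,0,-1]]' 30
python3 -m creep '[[0,0,0,0,0,0,-1],[0,0,0,0,0,0,-1],[0,0,0,0,0,0,-1],[0,0,0,0,0,0,-1]]'
```

```text
time_s: 24.47
tcp_pos: [0.5702, -0.0068, 0.2284]
eef_rot: [[-0.992, -0.129, 0.002], [-0.129, 0.992, -0.0], [-0.002, -0.0, -1.0]]
contact_force: [0.2, 0.9, -0.5]
width: 0.0406
grasp_force: 0.0
time_s: 24.8
tcp_pos: [0.5699, -0.0068, 0.2277]
eef_rot: [[-0.992, -0.129, 0.0], [-0.129, 0.992, -0.0], [-0.0, -0.0, -1.0]]
contact_force: [-0.2, 0.0, 1.3]
width: 0.0259
grasp_force: 30.0
```

```bash
python3 -m creep '[[0,0,0,0,0,0.05,-1],[0,0,0,0,0,0.15,-1],[0,0,0,0,0,0.2,-1],[0,0,0,0,0,0.2,-1],[0,0,0,0,0,0.1,-1],[0,0,0,0,0,0.05,-1],[0,0,0,0,0,0,-1],[0,0,0,0,0,0,-1]]'
python3 -m creep '[[0,0,0,0,0.202,0,-1],[0,0,0,0,0.202,0,-1],[0,0,0,0,0.202,0,-1],[0,0,0,0,0.202,0,-1],[0,0,0,0,0.202,0,-1],[0,0,0,0,0.202,0,-1],[0,0,0,0,0.202,0,-1],[0,0,0,0,0.202,0,-1],[0,0,0,0,0.202,0,-1],[0,0,0,0,0.202,0,-1],[0,0,0,0,0,0,-1],[0,0,0,0,0,0,-1]]'
python3 -m creep '[[0,0,0,0,0,-0.1,-1],[0,0,0,0,0,-0.15,-1],[0,0,0,0,0,-0.15,-1],[0,0,0,0,0,-0.14,-1],[0,0,0,0,0,-0.08,-1],[0,0,0,0,0,-0.04,-1],[0,0,0,0,0,0,-1],[0,0,0,0,0,0,-1],[0,0,0,0,0,0,-1]]'
```

```text
time_s: 25.47
tcp_pos: [0.5694, -0.0067, 0.3391]
eef_rot: [[-0.992, -0.128, -0.001], [-0.128, 0.992, 0.0], [0.001, 0.0, -1.0]]
contact_force: [-0.2, 0.7, -2.0]
width: 0.0255
grasp_force: 30.0
time_s: 26.47
tcp_pos: [0.5689, 0.2974, 0.3369]
eef_rot: [[-0.991, -0.131, -0.004], [-0.131, 0.991, -0.002], [0.004, -0.002, -1.0]]
contact_force: [-0.5, 0.0, -1.3]
width: 0.0251
grasp_force: 30.0
time_s: 27.22
tcp_pos: [0.5705, 0.2962, 0.2424]
eef_rot: [[-0.992, -0.128, 0.002], [-0.128, 0.992, 0.001], [-0.003, 0.001, -1.0]]
contact_force: [0.3, 0.2, -2.4]
width: 0.0252
grasp_force: 30.0
```

```bash
python3 -m creep '[[0,0,0,0,0,-0.013,-1],[0,0,0,0,0,-0.013,-1],[0,0,0,0,0,-0.013,-1],[0,0,0,0,0,0,-1],[0,0,0,0,0,0,-1]]'
python3 -m creep '[[0,0,0,0,0,-0.012,-1],[0,0,0,0,0,0,-1],[0,0,0,0,0,0,-1]]'
python3 -m creep '[[0,0,0,0,0,-0.007,-1],[0,0,0,0,0,0,-1],[0,0,0,0,0,0,-1]]'
```

```text
time_s: 27.63
tcp_pos: [0.5697, 0.2963, 0.2349]
eef_rot: [[-0.992, -0.129, -0.0], [-0.129, 0.992, -0.0], [0.0, -0.0, -1.0]]
contact_force: [-0.6, -1.1, -0.3]
width: 0.0254
grasp_force: 30.0
time_s: 27.88
tcp_pos: [0.5697, 0.2962, 0.233]
eef_rot: [[-0.992, -0.128, -0.0], [-0.128, 0.992, -0.0], [0.0, -0.0, -1.0]]
contact_force: [-0.6, 0.2, -1.7]
width: 0.0254
grasp_force: 30.0
time_s: 28.13
tcp_pos: [0.5699, 0.2963, 0.2327]
eef_rot: [[-0.992, -0.128, 0.0], [-0.128, 0.992, 0.0], [-0.0, 0.0, -1.0]]
contact_force: [-1.4, 0.0, 2.4]
width: 0.0256
grasp_force: 30.0
```

```bash
python3 -m creep '[[0,0,0,0,0,0,0],[0,0,0,0,0,0,0],[0,0,0,0,0,0,0],[0,0,0,0,0,0,0],[0,0,0,0,0,0,0],[0,0,0,0,0,0.1,0],[0,0,0,0,0,0.15,0],[0,0,0,0,0,0.15,0.5],[0,0,0,0,0,0.15,0.6],[0,0,0,0,0,0.12,0.8],[0,0,0,0,0,0,0.8]]'
python3 -m creep '[[0,0,0,-0.005,-0.231,0,0.8],[0,0,0,-0.005,-0.231,0,0.8],[0,0,0,-0.005,-0.231,0,0.8],[0,0,0,-0.005,-0.231,0,0.8],[0,0,0,-0.005,-0.231,0,0.8],[0,0,0,-0.005,-0.231,0,0.8],[0,0,0,-0.005,-0.231,0,0.8],[0,0,0,-0.005,-0.231,0,0.8],[0,0,0,-0.005,-0.231,0,0.8],[0,0,0,-0.005,-0.231,0,0.8],[0,0,0,-0.005,-0.231,0,0.8],[0,0,0,-0.005,-0.231,0,0.8]]'
python3 -m creep '[[0,0,0,0,0,-0.1,0.8],[0,0,0,0,0,-0.15,0.8],[0,0,0,0,0,-0.15,0.8],[0,0,0,0,0,-0.15,0.8],[0,0,0,0,0,-0.15,0.8],[0,0,0,0,0,-0.1,0.8],[0,0,0,0,0,-0.053,0.8],[0,0,0,0,0,0,0.8],[0,0,0,0,0,0,-0.2],[0,0,0,0,0,0,-0.2],[0,0,0,0,0,0,-0.2],[0,0,0,0,0,0,-0.2]]' 30
python3 -m creep '[[0,0,0,0,0,0,-0.2],[0,0,0,0,0,0,-0.2],[0,0,0,0,0,0,-0.2],[0,0,0,0,0,0,-0.2]]'
```

```text
time_s: 29.05
tcp_pos: [0.571, 0.2968, 0.3394]
eef_rot: [[-0.992, -0.129, 0.009], [-0.129, 0.992, 0.004], [-0.01, 0.003, -1.0]]
contact_force: [1.1, 0.1, 1.1]
width: 0.0686
grasp_force: 0.0
time_s: 30.05
tcp_pos: [0.5601, -0.1211, 0.3321]
eef_rot: [[-0.992, -0.129, -0.001], [-0.129, 0.992, 0.0], [0.001, 0.0, -1.0]]
contact_force: [1.0, -0.1, -0.8]
width: 0.0854
grasp_force: 0.0
time_s: 31.05
tcp_pos: [0.5613, -0.1197, 0.2061]
eef_rot: [[-0.992, -0.129, 0.002], [-0.129, 0.992, -0.001], [-0.002, -0.001, -1.0]]
contact_force: [-0.6, 0.1, -0.1]
width: 0.0643
grasp_force: 0.0
time_s: 31.38
tcp_pos: [0.561, -0.1196, 0.2053]
eef_rot: [[-0.992, -0.128, 0.001], [-0.128, 0.992, -0.0], [-0.001, -0.0, -1.0]]
contact_force: [-0.6, 1.7, 3.1]
width: 0.0507
grasp_force: 30.0
```

```bash
python3 -m creep '[[0,0,0,0,0,0.05,-0.2],[0,0,0,0,0,0.15,-0.2],[0,0,0,0,0,0.2,-0.2],[0,0,0,0,0,0.2,-0.2],[0,0,0,0,0,0.15,-0.2],[0,0,0,0,0,0.05,-0.2],[0,0,0,0,0,0,-0.2],[0,0,0,0,0,0,-0.2]]'
python3 -m creep '[[0,0,0,-0.04,0.242,0,-0.2],[0,0,0,-0.04,0.242,0,-0.2],[0,0,0,-0.04,0.242,0,-0.2],[0,0,0,-0.04,0.242,0,-0.2],[0,0,0,-0.04,0.242,0,-0.2],[0,0,0,-0.04,0.242,0,-0.2],[0,0,0,-0.04,0.242,0,-0.2],[0,0,0,-0.04,0.242,0,-0.2],[0,0,0,-0.04,0.242,0,-0.2],[0,0,0,-0.04,0.242,0,-0.2],[0,0,0,-0.04,0.242,0,-0.2],[0,0,0,-0.04,0.242,0,-0.2]]'
python3 -m creep '[[0,0,0,0,0,0,-0.2],[0,0,0,0,0,-0.1,-0.2],[0,0,0,0,0,-0.15,-0.2],[0,0,0,0,0,-0.15,-0.2],[0,0,0,0,0,-0.15,-0.2],[0,0,0,0,0,-0.1,-0.2],[0,0,0,0,0,-0.05,-0.2],[0,0,0,0,0,-0.01,-0.2],[0,0,0,0,0,0,-0.2],[0,0,0,0,0,0,-0.2],[0,0,0,0,0,0,-0.2]]'
```

```text
time_s: 32.05
tcp_pos: [0.5604, -0.1195, 0.3239]
eef_rot: [[-0.992, -0.128, -0.001], [-0.128, 0.992, 0.0], [0.001, 0.0, -1.0]]
contact_force: [0.4, 0.1, -1.1]
width: 0.0514
grasp_force: 30.0
time_s: 33.05
tcp_pos: [0.4874, 0.3174, 0.3214]
eef_rot: [[-0.992, -0.129, -0.004], [-0.129, 0.992, -0.002], [0.005, -0.002, -1.0]]
contact_force: [0.5, -0.1, 0.6]
width: 0.0508
grasp_force: 30.0
time_s: 33.97
tcp_pos: [0.4893, 0.3162, 0.2194]
eef_rot: [[-0.992, -0.128, 0.002], [-0.128, 0.992, 0.001], [-0.002, 0.001, -1.0]]
contact_force: [-0.8, 0.1, -0.5]
width: 0.0509
grasp_force: 30.0
```

Contact is expected near 0.2103.

```bash
python3 -m creep '[[0,0,0,0,0,-0.013,-0.2],[0,0,0,0,0,-0.013,-0.2],[0,0,0,0,0,-0.013,-0.2],[0,0,0,0,0,0,-0.2],[0,0,0,0,0,0,-0.2]]'
python3 -m creep '[[0,0,0,0,0,-0.013,-0.2],[0,0,0,0,0,0,-0.2],[0,0,0,0,0,0,-0.2]]'
python3 -m creep '[[0,0,0,0,0,-0.007,-0.2],[0,0,0,0,0,0,-0.2],[0,0,0,0,0,0,-0.2]]'
```

```text
time_s: 34.38
tcp_pos: [0.4887, 0.316, 0.2122]
eef_rot: [[-0.992, -0.129, -0.0], [-0.129, 0.992, -0.0], [0.0, -0.0, -1.0]]
contact_force: [-0.4, -0.3, -1.1]
width: 0.0512
grasp_force: 30.0
time_s: 34.63
tcp_pos: [0.4888, 0.3161, 0.2104]
eef_rot: [[-0.992, -0.129, 0.0], [-0.129, 0.992, 0.0], [-0.0, -0.0, -1.0]]
contact_force: [-0.4, 0.3, -0.5]
width: 0.0513
grasp_force: 30.0
time_s: 34.88
tcp_pos: [0.4889, 0.3162, 0.2103]
eef_rot: [[-0.992, -0.129, -0.0], [-0.129, 0.992, -0.0], [0.0, -0.0, -1.0]]
contact_force: [-2.8, -0.9, 5.8]
width: 0.051
grasp_force: 30.0
```

Contact made. Release, lift, back off, and check.

```bash
python3 -m creep '[[0,0,0,0,0,0,0.5],[0,0,0,0,0,0,0.5],[0,0,0,0,0,0,0.5],[0,0,0,0,0,0,0.5],[0,0,0,0,0,0,0.5],[0,0,0,0,0,0.1,0.5],[0,0,0,0,0,0.15,0.5],[0,0,0,0,0,0.2,0.5],[0,0,0,0,0,0.2,0.5],[0,0,0,0,0,0.2,0.5],[0,0,0,0,0,0.2,0.5],[0,0,0,0,0,0,0.5]]'
python3 -m creep '[[0,0,0,-0.1,0,0,0.5],[0,0,0,-0.2,0,0,0.5],[0,0,0,-0.2,0,0,0.5],[0,0,0,-0.2,0,0,0.5],[0,0,0,-0.2,0,0,0.5],[0,0,0,-0.1,0,0,0.5],[0,0,0,0,0,0,0.5],[0,0,0,0,0,0,0.5]]'
python3 - <<'E'
from h import *
a=get_image("scene")["color"]; b=get_image("side")["color"]
cv2.imwrite("pics/f.png",np.hstack([cv2.resize(a[120:460,140:520],(400,358)),cv2.resize(b,(400,358))]))
E
```

```text
time_s: 35.88
tcp_pos: [0.4902, 0.3168, 0.3748]
eef_rot: [[-0.992, -0.129, 0.011], [-0.129, 0.992, 0.006], [-0.012, 0.004, -1.0]]
contact_force: [0.3, 1.1, 0.8]
width: 0.0711
grasp_force: 0.0
time_s: 36.55
tcp_pos: [0.3384, 0.3161, 0.3667]
eef_rot: [[-0.992, -0.13, 0.001], [-0.13, 0.992, 0.0], [-0.001, 0.0, -1.0]]
contact_force: [0.4, 0.6, 0.1]
width: 0.0712
grasp_force: 0.0
```

View pics/f.png

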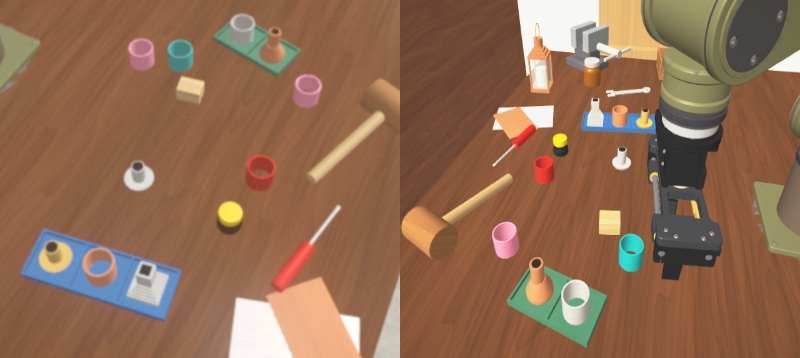

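Both kits are complete and upright: blue tray at (100,270), green tray at (257,45). The red collar (260,173) and zinc cup (138,175) are still where they were.

```bash
python3 -c "
from station import hand_in
print(hand_in())"
```

```text
the job is handed in; nothing more can be done
None
```

The job is handed in at about 37 s on the robot's clock: both lantern kits stand upright in their trays, one part per compartment, with the red collar and galvanised candle cup left where they were.

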